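# Put the stray clothespin away in the push-latch peg bin

### The arm

A 6-joint arm with a two-finger parallel gripper is mounted at the origin on the work surface. World frame = base frame: x ahead of the robot, y to its left, z up, the work surface at z = 0. Lengths are in m, angles in rad, forces in N, time in s.
With the tool pointing down it reaches from about 0.25 to 0.725 m from the base axis. Payload 9.7 kg.
Tool frame: the origin (TCP) lies at the very end of the fingers, on their centre line; the grasp point (between the pads) lies 19 mm behind it; z points along the fingers, y is the line along which they close (so a half turn about z gives the same grasp; the last joint's range is limited). The gripper opens to 85 mm and grips with 20 to 120 N. Pads are 22 mm wide; open, the fingers measure 114 mm over their backs; the gripper's body (76 mm by 85 mm) begins 54 mm behind the grasp point. The pads swing forward as they close: fully open they stand 13 mm farther back than shut.
Start: joints at [-1.152, 0.087, 0.176, 1.66, 0, 1.571], TCP at [0.224, -0.502, 0.202] pointing down, gripper open.
Joint ranges: [-3.13, 3.13], [-0.85, 1.81], [-1.15, 1.24], [-2.2, 2.28], [-1.44, 1.52], [-3.14, 3.14]. Speed limits (rad/s): [2.22, 2.22, 2.57, 3.14, 3.14, 3.14].

### API

Orientations are given as a rotation vector (axis times angle).
In Python, from workcell import manip, viewer, job gives the robot as it stands. Calls block until the motion is done:
- manip.reach(position, orientation): joint-space move of the TCP to a pose.
- manip.move_linear(position, frame=None, velocity=0.15, contact_N=None): straight line of the TCP; frame=None keeps the orientation; velocity is the mean speed in m/s. With contact_N (N) it stops when the force on the tool has changed by that much, and returns True; else False.
- manip.movej(angles): joint-space move.
- manip.command_gripper(opening, strength=None): opening from 0.0 (shut) to 1.0 (fully open); strength is the grip in N (None keeps the last); returns when the fingers have stopped.
- manip.dwell(seconds).
- manip.inverse_kinematics(position, orientation): joint angles nearest the present ones, or None.
- manip.observe(): the state.
- viewer.capture(name): name is "side" or "top" or "wrist"; returns the picture (400x640x3 uint8, blue, green, red); there is no depth.
- viewer.camera_info(name): a dict with "fx", "fy", "cx", "cy" (pixels), "dist_coeffs" ([k1, k2, p1, p2, k3] as OpenCV has them; the pictures are not rectified), "R" (3x3) and "t" (3): a world point X has camera coordinates R X + t. Camera axes: x right, y down, z forward; pixel columns grow to the right and rows downward; lengths in m; the calibration is good to about 2 mm. A picture is of the moment at which its call begins: read the wrist's pose just before it. camera_info takes no time and is no camera call; for the wrist camera it gives the pose at the moment of the call.
A pose or a line that the arm cannot do raises manip.Unreachable and nothing moves.
- job.hand_in(): hands the job in; it is judged then, once.
The state is a dict: "clock": time; "joint_pos": joint angles; "qvel": joint speeds; "tau": joint torques, N m; "eef_pos": TCP position; "orientation": TCP orientation; "ft_force": force on the tool from outside, world axes, zero at the start; "torque": the same for the moment, N m; "width": opening from 0.0 (shut) to 1.0 (fully open); "grasp_force": force on a finger pad.
Only numpy, scipy, OpenCV 4.12 (cv2) and the standard library are available. Lean on these libraries where they do the work, as an engineer would, in place of code of your own. Each camera call takes 0.05 s, during which the arm holds its last target. There are 200 camera calls.

### The job

The red clothespin lying on the sink counter belongs in the white peg bin that stands under the plank shelf. Press the bin's blue hatch so that it clicks free and tilts out, put the clothespin in the tray behind it, then push the hatch home past its catch so that it stays latched flush when you let go. Do not knock the plank shelf above and leave the scraper, the dish and the jar where they are.

Things in the scene. Friction and masses are not known exactly. Their poses are not given: they have to be found in the camera images.
- case: White peg bin, fixed, 130 (x, depth) x 182 (y) x 158 (z) mm, on the counter under the plank. Origin: centre of its underside. -x is its open front, closed by the blue hatch, roughly facing the robot; +x runs into the bin. Hatch hinge: the line along y at x = -57, z = +18 mm here; outer face of the shut hatch at x = -65.
- hatch (a joint): Hatch angle, rad: 0 latched flush, 0.55 fully out, down to -0.033 pressed in. Push-push: each full press to the stop, 3 mm beyond flush at 100 mm above the hinge, then letting go, toggles it: freed, a damped spring swings it out in under 1 s; pushed back from out to the same stop, it stays at 0. Takes some 4 to 6 N at that height, a steady 10 N reaches the hard stop; half presses do not click.
- hatch_pad (a point): Centre of the white round mark, 28 mm across, on the outer face of the blue hatch, 100 mm up from the hinge on its middle line: where to press. The panel is 164 wide, 130 high above the hinge, 8 thick. The point's x points through the panel into the bin, y along the hinge, z up the panel.
- hatch_in (a point): Centre of the floor of the grey tray behind the hatch, moving with it (x away from the panel, z up along it). Inside 55 (x) x 146 (y) mm; side and back walls 80 mm high. Fully out, its mouth runs from the panel's top edge (129 mm above the counter, about 70 mm in front of the bin) to the back wall's top (about 115 mm high, at the bin's front edge).
- peg: The red plastic clothespin lying flat on the counter, 72 (x) x 14 (y) x 12 (z) mm, 12 to 21 g. Origin: centre of its underside; x is its long axis. Rigid.
- plank: Fixed wooden plank shelf, 120 (x) x 960 (y) x 20 mm, underside 280 mm above the counter, on brick posts at y = -440 and +440. Origin: on the counter below its centre. Its front edge (x = -60) overhangs the bin's front by 5 to 25 mm, so work the bin with the tool leaning back to the robot. A steel clip at y = +360 and two spare red clothespins on top near y = -330 are fixed.
- scraper: Yellow hard plastic scraper lying on the counter, 60 x 85 x 9 mm, loose; leave alone. Origin: centre of its underside.
- dish: Terracotta dish, 90 mm across, 28 mm high, loose on the counter; leave alone. Origin: centre of its underside.
- jar: Clear plastic jar with a white flip-top lid, 74 mm across, 102 mm high, loose on top of the plank shelf; leave alone. Origin: centre of its underside.
Not all that is in view belongs to the job. Of the things shaped like the peg, the red one is meant.

How it is judged:
By the outcome, as a careful person would: the job done as asked, in the order asked, and still so for the second after the job is handed in, with the robot touching nothing.
It also fails if it takes over 58 s, if anything falls off the work surface, if the arm or the gripper's body presses on something with over 40 N, if the wrist force passes 120 N, or if a joint passes its speed limit or range.

## Working session

There is one attempt and no reset: what is moved stays moved. The work goes in short steps, each a Python script; the robot and the scene stay as the last script left them, time stands still between calls to the robot, and variables do not carry over. Pictures are saved under pics/ and viewed, at most 13 in all, crops included, and the job is handed in when it is done.

```bash
mkdir -p pics; cat > h.py <<'E'
import numpy as np, cv2
from workcell import manip, viewer, job
from scipy.spatial.transform import Rotation as Rot
def ray(ci,px):
    K=np.array([[ci["fx"],0,ci["cx"]],[0,ci["fy"],ci["cy"]],[0,0,1.]])
    u=cv2.undistortPoints(np.array(px,float).reshape(-1,1,2),K,np.array(ci["dist_coeffs"],float))[:,0]
    R=np.array(ci["R"]);t=np.array(ci["t"])
    d=np.c_[u,np.ones(len(u))]@R
    return -R.T@t,d
def onz(ci,px,z):
    o,d=ray(ci,px); return o+d*((z-o[2])/d[:,2])[:,None]
def proj(ci,X):
    K=np.array([[ci["fx"],0,ci["cx"]],[0,ci["fy"],ci["cy"]],[0,0,1.]])
    return cv2.projectPoints(np.array(X,float).reshape(-1,3),cv2.Rodrigues(np.array(ci["R"]))[0],np.array(ci["t"],float),K,np.array(ci["dist_coeffs"],float))[0][:,0]
E
python3 - <<'E'
from h import *
for n in("side","top","wrist"):
    c=viewer.camera_info(n);im=viewer.capture(n);cv2.imwrite(f"pics/{n}0.png",im)
    R=np.array(c["R"]);print(n,c["fx"],-R.T@np.array(c["t"]),R[2])
s=manip.observe();print(s["clock"],s["orientation"])
E
```

```text
side 419.54972567057507 [0.11279378 0.41100188 0.88297608] [ 0.44290591 -0.45207254 -0.7742511 ]
top 460.6911331703523 [ 0.38570993 -0.00235169  1.10396292] [ 0.15778675 -0.02710386 -0.98710117]
wrist 332.87054448418263 [ 0.29814534 -0.46882615  0.37361601] [-0.29410844 -0.12853594 -0.94708962]
0.15 [-3.07191503e+00 -6.52901009e-01  3.40366852e-04]
```

View pics/side0.png

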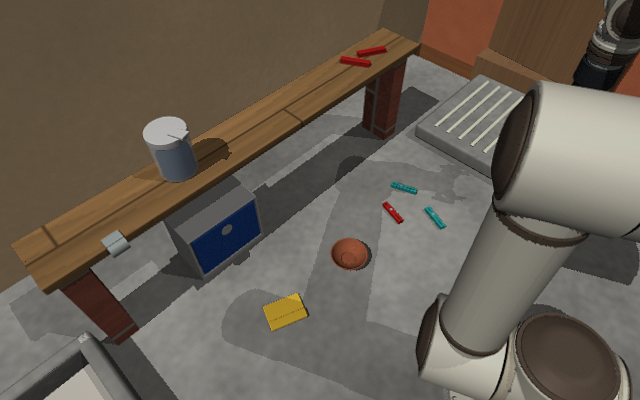

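View pics/top0.png

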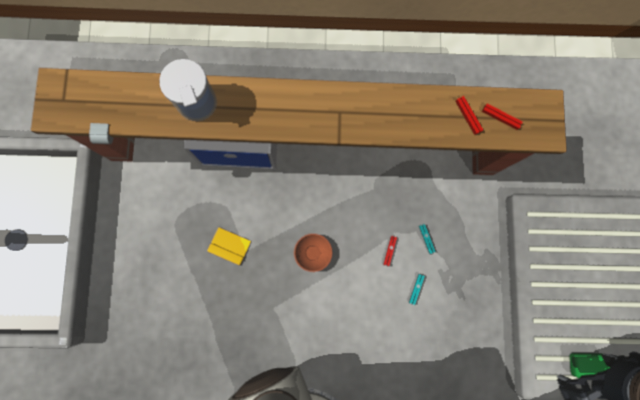

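The side view shows the blue hatch at about (226,235), with its round mark at (226,230). The red peg is at (393,212) and the dish at (350,253). In the top view the peg is at (391,250), between two teal decoys, and the hatch front is at (230,158).

```bash
cat >> h.py <<'E'
def mask(im,lo,hi):
    return cv2.inRange(cv2.cvtColor(im,cv2.COLOR_BGR2HSV),np.array(lo),np.array(hi))
def red(im): return mask(im,(0,170,70),(4,255,255))|mask(im,(174,170,70),(180,255,255))
def blobs(m,amin=40):
    cs,_=cv2.findContours(m,cv2.RETR_EXTERNAL,cv2.CHAIN_APPROX_NONE)
    return [c for c in cs if cv2.contourArea(c)>amin]
E
python3 - <<'E'
from h import *
for n in("side","top"):
    im=cv2.imread(f"pics/{n}0.png");c=viewer.camera_info(n)
    for b in blobs(red(im)):
        r=cv2.minAreaRect(b);P=onz(c,cv2.boxPoints(r),.010);ctr=onz(c,[r[0]],.010)[0]
        e=[P[1]-P[0],P[2]-P[1]];e.sort(key=np.linalg.norm)
        print(n,"red",np.round(r[0],1),ctr.round(4),np.linalg.norm(e,axis=1).round(3),"yaw",np.degrees(np.arctan2(e[1][1],e[1][0])).round(1))
    m=mask(im,(105,120,40),(130,255,255))
    for b in blobs(m,200):
        h=cv2.convexHull(b);q=cv2.approxPolyDP(h,0.04*cv2.arcLength(h,True),True)[:,0]
        print(n,"blue",q.tolist())
        for z in(.018,.148): print(z,onz(c,q,z).round(3).tolist())
    for nm,lo,hi in(("yel",(20,150,80),(32,255,255)),("terra",(5,120,60),(12,220,255))):
        for b in blobs(mask(im,lo,hi),300): 
            p=cv2.minAreaRect(b)[0]; print(n,nm,onz(c,[p],.015)[0].round(3),cv2.contourArea(b))
im=cv2.imread("pics/side0.png")[160:300,150:290]
cv2.imwrite("pics/crop0.png",cv2.resize(im,None,fx=4,fy=4,interpolation=cv2.INTER_CUBIC))
E
```

```text
side red [392.5 212.4] [ 0.4405 -0.1941  0.01  ] [0.018 0.073] yaw 164.0
side red [354.6  61.1] [ 0.9663 -0.649   0.01  ] [0.044 0.11 ] yaw -153.3
side red [371.   51.1] [ 0.9647 -0.7402  0.01  ] [0.046 0.114] yaw -117.3
side blue [[253, 201], [259, 233], [205, 273], [191, 243]]
0.018 [[0.727, 0.036, 0.018], [0.638, 0.092, 0.018], [0.643, 0.252, 0.018], [0.736, 0.226, 0.018]]
0.148 [[0.635, 0.092, 0.148], [0.559, 0.14, 0.148], [0.564, 0.276, 0.148], [0.642, 0.254, 0.148]]
side yel [0.442 0.188 0.015] 951.0
side terra [0.706 0.456 0.015] 390.0
side terra [0.783 0.463 0.015] 500.5
side terra [ 0.438 -0.02   0.015] 885.0
side terra [ 0.233 -1.214  0.015] 591.5
side terra [ 0.813 -1.078  0.015] 4456.0
top red [388.3 256.2] [ 0.4271 -0.1938  0.01  ] [0.012 0.037] yaw -16.3
top red [501.9 116.2] [ 0.7804 -0.4804  0.01  ] [0.023 0.099] yaw -116.7
top red [469.1 114.8] [ 0.7818 -0.3981  0.01  ] [0.025 0.099] yaw -151.7
top blue [[192, 150], [265, 154], [269, 165], [203, 162]]
0.018 [[0.672, 0.28, 0.018], [0.666, 0.105, 0.018], [0.639, 0.095, 0.018], [0.643, 0.253, 0.018]]
0.148 [[0.637, 0.247, 0.148], [0.633, 0.093, 0.148], [0.609, 0.083, 0.148], [0.612, 0.222, 0.148]]
top yel [0.444 0.182 0.015] 887.0
top terra [ 0.433 -0.015  0.015] 1039.5
top terra [ 0.667 -0.483  0.015] 344.0
top terra [ 0.778 -0.479  0.015] 426.0
top terra [1.016 0.671 0.015] 615.0
```

View pics/crop0.png

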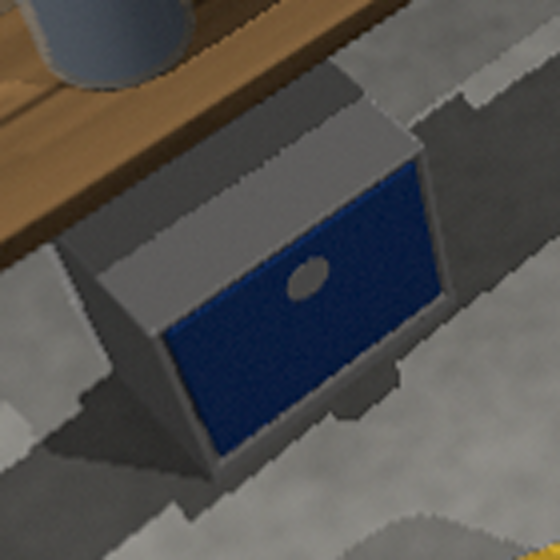

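The crop puts the pad mark at full-image (227,229.5). The hatch's corners cast at their known heights give its 160 mm width, so I trust the pose: face x≈0.64, y≈0.173, yaw about -2°. Next I set up the frames and press.

```bash
cat >> h.py <<'E'
YAW=np.arctan2(-.0055,.161)
cx_=np.array([np.cos(YAW),np.sin(YAW),0]);cy_=np.array([-np.sin(YAW),np.cos(YAW),0]);cz_=np.array([0,0,1.])
def ori(lean,ysign=1,axis='y'):
    """tool leaning back by `lean` from vertical in the bin's xz plane; closing line along bin y, or in-plane"""
    z=np.sin(lean)*cx_-np.cos(lean)*cz_
    y=ysign*cy_ if axis=='y' else ysign*np.cross(cy_,z)
    return Rot.from_matrix(np.c_[np.cross(y,z),y,z]).as_rotvec()
E
python3 - <<'E'
from h import *
c=viewer.camera_info("side")
o,d=ray(c,[[227,229.5]]);print("pad side z=.118",onz(c,[[227,229.5]],.118))
ct=viewer.camera_info("top");im=cv2.imread("pics/top0.png")
print("pad top",onz(ct,[[230,156]],.118), proj(ct,onz(c,[[227,229.5]],.118)))
print("case bottom z0",onz(c,[[262,234.2],[203.5,279]],0),"top .158",onz(c,[[254.5,197.5],[188.75,243.75]],.158))
s=manip.observe();Rt=Rot.from_rotvec(s["orientation"]).as_matrix()
w=viewer.camera_info("wrist");C=-np.array(w["R"]).T@np.array(w["t"]);print("cam in tool",Rt.T@(C-s["eef_pos"]),"toolx",Rt[:,0])
for L in(60,70):
  for sg in(1,-1):
    for x in(.52,.645):
      q=manip.inverse_kinematics(np.array([x,.175,.115]),ori(np.radians(L),sg));print(L,sg,x,None if q is None else np.round(q,2), ori(np.radians(L),sg).round(2))
for sg in(1,-1):
  for a in (0,.55): print("place",sg,a,manip.inverse_kinematics(np.array([.60,.175,.13]),ori(a,sg,'x')))
E
```

```text
pad side z=.118 [[0.63574721 0.17191138 0.118     ]]
pad top [[0.63411374 0.17148764 0.118     ]] [[229.84099603 155.26809463]]
case bottom z0 [[0.64064282 0.08272661 0.        ]
 [0.64387038 0.26074189 0.        ]] top .158 [[0.63317232 0.08788911 0.158     ]
 [0.63672839 0.26043875 0.158     ]]
cam in tool [ 0.08170299 -0.00040341 -0.17258303] toolx [9.13559315e-01 4.06705518e-01 8.46481701e-06]
60 1 0.52 None [ 0.04  2.09 -0.02]
60 1 0.645 [ 0.46 -0.47 -0.9   0.15 -0.42  0.26] [ 0.04  2.09 -0.02]
60 -1 0.52 None [ 2.71 -0.05  1.56]
60 -1 0.645 [ 0.46 -0.47 -0.9   0.15 -0.42 -2.88] [ 2.71 -0.05  1.56]
70 1 0.52 None [ 0.03  1.92 -0.02]
70 1 0.645 [ 0.49 -0.47 -1.05 -0.19 -0.49  0.19] [ 0.03  1.92 -0.02]
70 -1 0.52 None [ 2.56 -0.04  1.79]
70 -1 0.645 [ 0.49 -0.47 -1.05 -0.19 -0.49 -2.95] [ 2.56 -0.04  1.79]
place 1 0 [ 0.28379411  0.25365491  0.2269658   1.54410722  0.         -1.25285401]
place 1 0.55 [ 0.39300959 -0.28292431 -0.42781511  0.91692897 -0.21827085 -1.20062803]
place -1 0 [0.28379411 0.25365491 0.2269658  1.54410722 0.         1.88873865]
place -1 0.55 [ 0.39300959 -0.28292431 -0.42781511  0.91692897 -0.21827085  1.94096463]
```

```bash
cat >> h.py <<'E'
PAD=np.array([.636,.172,.118])
HINGE=PAD+.008*cx_-.1*cz_           # hinge line at the bin's middle
def hatch(th,x,z):                  # point fixed to hatch (x from hinge into bin, z up) at angle th
    return HINGE+(x*np.cos(th)-z*np.sin(th))*cx_+(z*np.cos(th)+x*np.sin(th))*cz_
L45=np.radians(45); O45=ori(L45,1)
def st():
    s=manip.observe();print("t",round(s["clock"],2),"p",s["eef_pos"].round(4) if hasattr(s["eef_pos"],"round") else np.round(s["eef_pos"],4),"F",np.round(s["ft_force"],1),"w",round(s["width"],3),"gf",np.round(s["grasp_force"],1));return s
E
python3 - <<'E'
from h import *
for dx in(.03,.06,.09,.12,.15):
  for L in(35,45,50):print(dx,L,manip.inverse_kinematics(PAD-dx*cx_-[0,0,.008],ori(np.radians(L),1)) is not None,end=' ')
manip.command_gripper(0.0,40)
P0=PAD-.05*cx_-np.array([0,0,.008])
manip.reach(P0-.08*cx_*0+np.array([-.06,0,.04]),ori(np.radians(35),1)); st()
manip.reach(P0,O45); st()
r=manip.move_linear(P0+.08*cx_,velocity=.03,contact_N=2.5); print("touch",r); a=st()
cv2.imwrite("pics/touch.png",viewer.capture("side"))
E
```

```text
0.03 35 True 0.03 45 True 0.03 50 True 0.06 35 True 0.06 45 True 0.06 50 True 0.09 35 True 0.09 45 True 0.09 50 True 0.12 35 True 0.12 45 True 0.12 50 True 0.15 35 True 0.15 45 True 0.15 50 True t 3.51 p [0.5263 0.1732 0.1501] F [-0.2  0.   0. ] w -0.003 gf 0.0
t 3.94 p [0.5855 0.173  0.1094] F [0.2 0.7 0.5] w -0.003 gf 0.0
touch True
t 5.88 p [0.6519 0.1714 0.1096] F [-3.2  0.6  2.4] w 0.0 gf 1.5
```

View pics/touch.png

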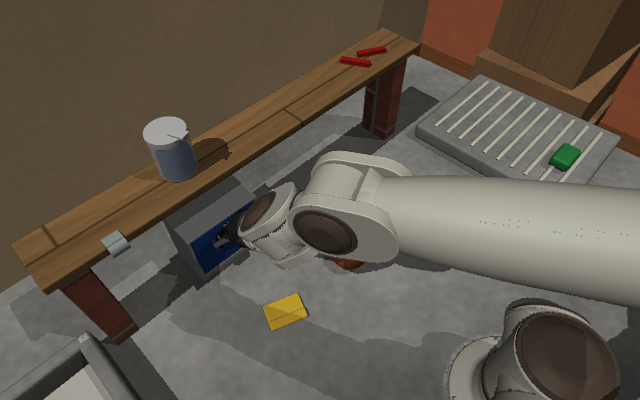

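The fingertips are on the hatch near its mark. Contact came about 10 mm deeper than I estimated. Now I press through to the stop.

```bash
python3 - <<'E'
from h import *
p=np.array(manip.observe()["eef_pos"])
r=manip.move_linear(p+.02*cx_,velocity=.015,contact_N=10); print(r); a=st()
manip.dwell(.2); st()
p=np.array(a["eef_pos"])
manip.move_linear(p-.1*cx_,velocity=.2); st()
manip.reach(p-.13*cx_+[0,0,.06],ori(np.radians(35),1))
manip.dwell(.3); st()
im=viewer.capture("side");cv2.imwrite("pics/open.png",im[140:320,120:400])
cv2.imwrite("pics/opentop.png",viewer.capture("top"))
E
```

```text
True
t 6.49 p [0.6555 0.1713 0.109 ] F [-12.8  -0.3   8.6] w -0.0 gf 6.4
t 6.69 p [0.6553 0.1713 0.109 ] F [-10.5  -1.9   6.9] w 0.003 gf 5.5
t 7.34 p [0.5562 0.175  0.1095] F [ 0.4  0.6 -0.4] w -0.002 gf 0.0
t 8.07 p [0.5252 0.1754 0.1675] F [0.2 0.6 0.3] w 0.001 gf 0.0
```

View pics/open.png

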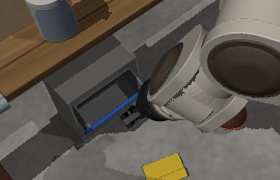

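The hatch clicked free and is tilted out, with the tray mouth and blue top edge visible at crop (110,115). Now to the clothespin with the gripper open, and a wrist picture from above it.

```bash
cat >> h.py <<'E'
def down(yaw): 
    x=np.array([np.cos(yaw),np.sin(yaw),0]);z=np.array([0,0,-1.]);return Rot.from_matrix(np.c_[x,np.cross(z,x),z]).as_rotvec()
E
python3 - <<'E'
from h import *
p=np.array(manip.observe()["eef_pos"])
manip.move_linear(p+[-.06,-.0,.05],velocity=.2)
manip.command_gripper(.55)
yaw=np.radians(-16)
manip.reach([.4405,-.194,.13],down(yaw));manip.dwell(.2);st()
w=viewer.camera_info("wrist");im=viewer.capture("wrist");cv2.imwrite("pics/peg.png",im)
for b in blobs(red(im),30):
    r=cv2.minAreaRect(b);P=onz(w,cv2.boxPoints(r),.010);e=sorted([P[1]-P[0],P[2]-P[1]],key=np.linalg.norm)
    print(np.round(r[0]),onz(w,[r[0]],.010)[0].round(4),np.linalg.norm(e,axis=1).round(3),np.degrees(np.arctan2(e[1][1],e[1][0])).round(1))
ct=viewer.camera_info("top");im=viewer.capture("top");cv2.imwrite("pics/top2.png",im)
m=mask(im,(105,120,40),(130,255,255))
for n in("top","side"):
  c=viewer.camera_info(n);im=viewer.capture(n);cv2.imwrite(f"pics/{n}2.png",im)
  for b in blobs(mask(im,(105,120,40),(130,255,255)),60):
    q=cv2.approxPolyDP(cv2.convexHull(b),3,True)[:,0];print(n,q.tolist(),onz(c,q,.129).round(3).tolist())
E
```

```text
t 11.55 p [ 0.4406 -0.1937  0.1302] F [-0.2  0.3 -1. ] w 0.549 gf 0.0
[324. 182.] [ 0.4412 -0.1984  0.01  ] [0.013 0.072] 164.7
top [[189, 181], [206, 163], [269, 167], [264, 186]] [[0.574, 0.254, 0.129], [0.615, 0.22, 0.129], [0.609, 0.085, 0.129], [0.567, 0.094, 0.129]]
side [[273, 223], [205, 273]] [[0.569, 0.094, 0.129], [0.575, 0.273, 0.129]]
```

View pics/peg.png

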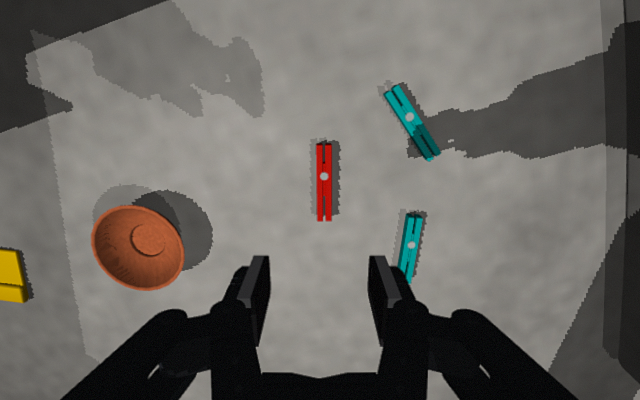

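View pics/side2.png

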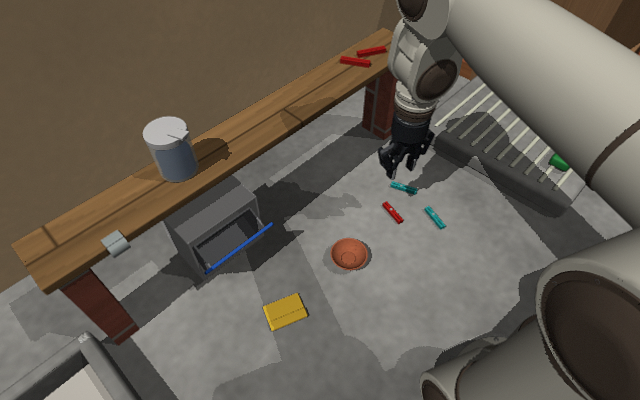

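The wrist view shows the red peg at (324,182), measuring 13x72 mm as it should, with a clear path down. In the side view the open panel's top edge runs from (205,273) to (273,223), which puts the bin front at x≈0.641. Now the grasp.

```bash
python3 - <<'E'
from h import *
yaw=np.radians(-15.5);c=np.array([.441,-.1968,0])
manip.reach(c+[0,0,.06],down(yaw))
print("touch",manip.move_linear(c+[0,0,.004],velocity=.08,contact_N=5));st()
manip.command_gripper(0.0,40);s=st()
manip.move_linear(c+[0,0,.12],velocity=.2);st()
w=viewer.camera_info("wrist");im=viewer.capture("wrist");cv2.imwrite("pics/held.png",im)
for b in blobs(red(im),30): print(cv2.minAreaRect(b))
print(proj(w,[manip.observe()["eef_pos"]]))
E
```

```text
touch False
t 12.98 p [ 0.4412 -0.1969  0.0043] F [-0.  -0.1  0.7] w 0.551 gf 0.0
t 13.49 p [ 0.4411 -0.1968  0.0041] F [0.3 1.1 0. ] w -0.004 gf 0.0
t 14.22 p [ 0.4406 -0.1966  0.1189] F [-0.6  0.7  0.2] w -0.003 gf 0.0
((320.5, 186.0), (78.0, 15.0), 90.0)
[[318.58087489 240.72716243]]
```

View pics/held.png

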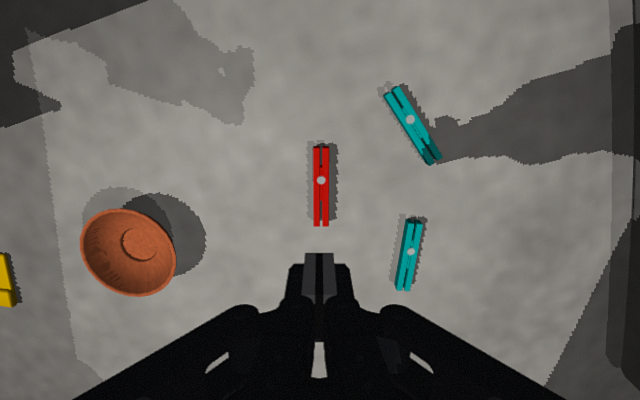

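The fingers closed over the peg without gripping it, and it still lies at (321,186). The visible tip is at row ~254, but the reported TCP projects to row 241. The real tips are therefore short of the nominal TCP, which also explains the late hatch contact. I'll measure by how much.

```bash
python3 - <<'E'
from h import *
w=viewer.camera_info("wrist");s=manip.observe();R=Rot.from_rotvec(s["orientation"]).as_matrix()
for d in range(0,31,3): print(d,proj(w,[np.array(s["eef_pos"])-R[:,2]*d/1e3+R[:,0]*k for k in(-.011,0,.011)]).round(1)[:,1])
im=viewer.capture("wrist");b=blobs(red(im),30)[0];r=cv2.minAreaRect(b);print(onz(w,[r[0]],.01))
# touch the bare counter 50 mm nearer the robot along the peg axis, shut fingers
yaw=np.radians(-15.5);c=np.array([.441,-.1968,0])-.075*np.array([np.cos(yaw),np.sin(yaw),0])
manip.move_linear(c+[0,0,.03],velocity=.2)
print(manip.move_linear(c+[0,0,-.025],velocity=.03,contact_N=3));st()
manip.move_linear(c+[0,0,.06],velocity=.2);st()
E
```

```text
0 [257.8 240.6 222.7]
3 [260.3 242.9 224.8]
6 [262.9 245.3 226.9]
9 [265.5 247.7 229.1]
12 [268.3 250.2 231.4]
15 [271.1 252.8 233.7]
18 [274.  255.5 236.2]
21 [277.  258.3 238.7]
24 [280.1 261.1 241.3]
27 [283.3 264.1 243.9]
30 [286.6 267.2 246.7]
[[ 0.44099743 -0.19826561  0.01      ]]
False
t 17.04 p [ 0.3688 -0.1768 -0.0249] F [ 0.3  1.3 -0. ] w -0.001 gf 0.0
t 17.62 p [ 0.3687 -0.1768  0.0597] F [ 0.1 -0.1 -0.7] w -0.001 gf 0.0
```

No contact even at TCP z=-0.025, so the tips sit well behind the reported TCP, roughly 35 mm by the picture. I'll touch the bare counter to find the exact offset.

```bash
python3 - <<'E'
from h import *
p=np.array(manip.observe()["eef_pos"])
manip.move_linear([p[0],p[1],-.015],velocity=.2)
print(manip.move_linear([p[0],p[1],-.06],velocity=.03,contact_N=3));st()
manip.move_linear([p[0],p[1],.03],velocity=.2);st()
E
```

```text
True
t 18.85 p [ 0.3687 -0.1768 -0.0296] F [-3.2  1.4  7.6] w -0.003 gf 4.2
t 19.3 p [ 0.369  -0.1769  0.0301] F [-0.5  0.  -0.2] w -0.004 gf 0.0
```

The tips meet the counter at TCP z≈-0.028, so they are 28 mm behind the reported TCP. Applied to the hatch contact, that gives a face at x≈0.638, matching vision. I'll apply the offset and grasp again.

```bash
cat >> h.py <<'E'
OFF=.028
def tip(p,o): return np.array(p)+OFF*Rot.from_rotvec(o).as_matrix()[:,2]  # TCP command that puts the real tip at p
E
python3 - <<'E'
from h import *
o=down(np.radians(-15.5));c=np.array([.441,-.1977,0])
manip.command_gripper(.5)
manip.reach(tip(c+[0,0,.04],o),o)
print("touch",manip.move_linear(tip(c+[0,0,.003],o),velocity=.08,contact_N=6));st()
manip.command_gripper(0.0,40);s=st()
manip.move_linear(tip(c+[0,0,.14],o),velocity=.25);st()
cv2.imwrite("pics/held2.png",viewer.capture("wrist"))
E
```

```text
touch False
t 20.81 p [ 0.4408 -0.1977 -0.0251] F [0.2 0.2 0.1] w 0.499 gf 0.0
t 21.18 p [ 0.4415 -0.1979 -0.0243] F [-0.5  0.5  3.5] w 0.147 gf 40.1
t 21.88 p [ 0.4405 -0.1975  0.1105] F [1.3 0.7 0. ] w 0.148 gf 39.6
```

View pics/held2.png

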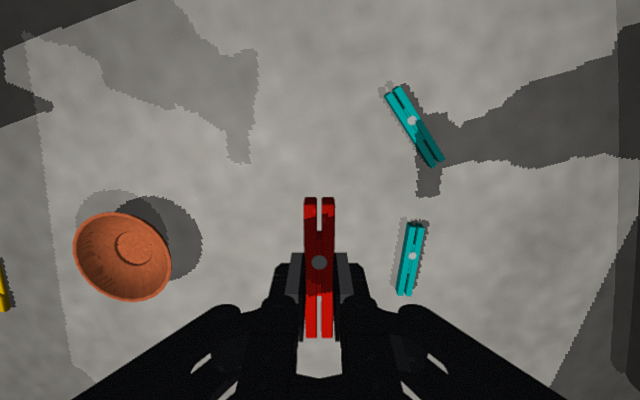

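The peg is held squarely (width 0.148, about 13 mm, at 40 N). Now I carry it with the tool leaning at the tray's own angle and release it just inside the mouth.

```bash
sed -i 's/^PAD=.*/PAD=np.array([.639,.172,.118])/' h.py; python3 - <<'E'
from h import *
o=ori(.55,1,'x')
z=Rot.from_rotvec(o).as_matrix()[:,2]
T=hatch(.55,.030,.098);print("tip",T.round(3))
A=tip(T-.10*z,o);B=tip(T,o)
print(manip.inverse_kinematics(A,o),manip.inverse_kinematics(B,o))
manip.reach(A,o);st()
print("touch",manip.move_linear(B,velocity=.12,contact_N=6));s=st();manip.dwell(.1)
im=viewer.capture("side");im2=viewer.capture("top")
a=cv2.resize(im[150:300,130:330],None,fx=2,fy=2);b=cv2.resize(im2[60:210,130:330],None,fx=2,fy=2)
cv2.imwrite("pics/above.png",np.hstack([a,b]))
E
```

```text
tip [0.621 0.173 0.117]
[ 0.40439729 -0.32382052 -0.3649953   1.022881   -0.22380882 -1.19042947] [ 0.36034798 -0.19179316 -0.42594502  0.82159054 -0.20226763 -1.22974206]
t 25.4 p [0.5838 0.1737 0.1785] F [-0.5  1.6  0.3] w 0.149 gf 39.6
touch False
t 26.38 p [0.6362 0.1722 0.0943] F [-0.3  0.1  0.2] w 0.144 gf 39.6
```

View pics/above.png

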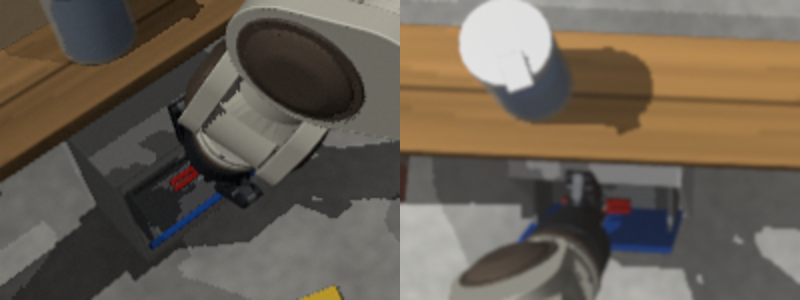

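In both views (side left, top right) the peg sits inside the tray mouth behind the blue panel edge: crop (185,178) in the side view and (615,207) in the top view. Release, back out, and look.

```bash
python3 - <<'E'
from h import *
s=manip.observe();o=np.array(s["orientation"]);z=Rot.from_rotvec(o).as_matrix()[:,2];p=np.array(s["eef_pos"])
manip.command_gripper(.3);st();manip.dwell(.3)
manip.move_linear(p-.11*z,velocity=.2);manip.command_gripper(0.0);st()
# go to pre-press pose, camera below, in front of the open panel
c=hatch(.55,-.008,.1)
pre=tip(c-.06*cx_+[0,0,.06],ori(np.radians(35),1))
manip.reach(pre,ori(np.radians(35),1));st()
im=viewer.capture("side");im2=viewer.capture("top")
a=cv2.resize(im[150:300,130:330],None,fx=2,fy=2);b=cv2.resize(im2[60:210,130:330],None,fx=2,fy=2)
cv2.imwrite("pics/placed.png",np.hstack([a,b]))
for n,i in(("side",im),("top",im2)):
    print(n,[cv2.minAreaRect(b) for b in blobs(red(i),8)])
print(viewer.camera_info("side")["fx"], hatch(.55,.01,.01), proj(viewer.camera_info("side"),[hatch(.55,.01,.01)]),proj(viewer.camera_info("top"),[hatch(.55,.01,.01)]))
E
```

```text
t 26.87 p [0.636  0.1721 0.0936] F [ 0.2 -0.3  0.6] w 0.298 gf 0.0
t 28.23 p [0.5786 0.1741 0.1872] F [ 0.1 -1.   0.1] w 0.004 gf 0.0
t 29.66 p [0.5442 0.1753 0.1364] F [0.3 0.  0.1] w 0.0 gf 0.0
side [((229.814208984375, 248.92642211914062), (3.8981645107269287, 29.78706169128418), 53.61564636230469), ((354.4743347167969, 61.17115020751953), (29.27251625061035, 7.120341777801514), 8.53076457977295), ((371.01922607421875, 51.09614944458008), (6.8640642166137695, 28.63295555114746), 78.69007110595703)]
top [((234.49005126953125, 161.6995086669922), (29.113630294799805, 4.544322967529297), 2.8624050617218018), ((502.0000305175781, 116.0), (40.24921798706055, 8.944271087646484), 26.56505012512207), ((469.13214111328125, 114.79792785644531), (39.22995376586914, 9.645529747009277), 59.74356460571289)]
419.54972567057507 [0.65029179 0.17161426 0.03175212] [[229.68278249 246.67922552]] [[236.27357622 158.43444282]]
```

View pics/placed.png

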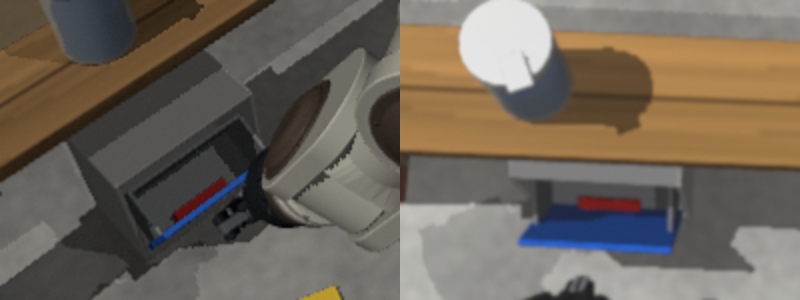

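The peg lies on the tray floor behind the panel: crop (200,200) in the side view and (608,204) in the top view. Now I push the hatch home along its arc, then press to the stop.

```bash
python3 - <<'E'
from h import *
def T(th): return tip(hatch(th,-.008,.1)-.006*cx_-[0,0,.006],O45)
manip.reach(T(.55)-.03*cx_,O45);st()
for th in(.55,.4,.25,.1,.03):
    if manip.move_linear(T(th),velocity=.1,contact_N=15): print("contact at",th);break
st()
p=np.array(manip.observe()["eef_pos"])
print("stop",manip.move_linear(p+.03*cx_,velocity=.02,contact_N=11));a=st()
manip.dwell(.2);st()
p=np.array(a["eef_pos"])
manip.move_linear(p-.05*cx_,velocity=.1)
manip.move_linear(p-.12*cx_,velocity=.2)
manip.reach(p-.15*cx_+[0,0,.08],ori(np.radians(35),1))
im=viewer.capture("side");im2=viewer.capture("top");st()
a=cv2.resize(im[150:300,130:330],None,fx=2,fy=2);b=cv2.resize(im2[60:210,130:330],None,fx=2,fy=2)
cv2.imwrite("pics/shut.png",np.hstack([a,b]))
for n,i in(("side",im),("top",im2)):
    c=viewer.camera_info(n);i0=cv2.imread(f"pics/{n}0.png")
    for nm,lo,hi in(("yel",(20,150,80),(32,255,255)),("terra",(5,120,60),(12,220,255))):
        for b in blobs(mask(i,lo,hi),600): print(n,nm,onz(c,[cv2.minAreaRect(b)[0]],.015)[0].round(3))
E
```

```text
t 30.2 p [0.5714 0.1743 0.0733] F [0.6 0.6 0.6] w 0.002 gf 0.0
t 31.8 p [0.6495 0.1717 0.092 ] F [-4.   0.4  1.1] w -0.002 gf 1.7
stop True
t 32.38 p [0.6549 0.1716 0.0921] F [-15.9  -0.5   9.8] w -0.002 gf 7.6
t 32.58 p [0.6548 0.1716 0.0921] F [-12.2  -1.    8.6] w 0.003 gf 6.4
t 34.27 p [0.5053 0.1764 0.1706] F [-0.3  0.1 -0.6] w 0.002 gf 0.0
side yel [0.442 0.188 0.015]
side terra [ 0.19  -1.033  0.015]
side terra [ 0.814 -1.079  0.015]
top terra [ 0.438 -0.014  0.015]
```

View pics/shut.png

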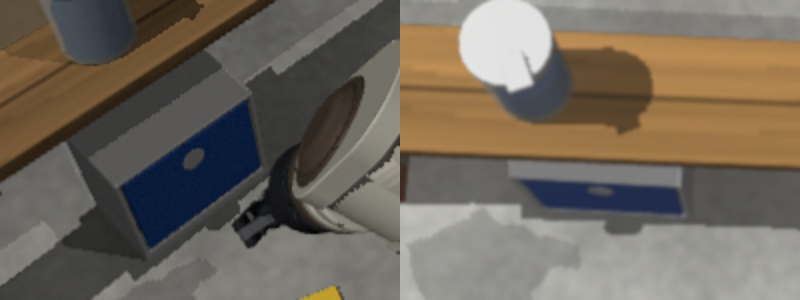

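The hatch is flush and staying shut with the robot clear (mark at crop (193,158) in the side view), and the scraper, dish and jar are where they were. Handing in.

```bash
python3 -c "
from h import *
manip.dwell(.3);print(job.hand_in())"
```

```text
the job is handed in; nothing more can be done
None
```

The red clothespin is in the bin's tray, the hatch is latched flush, and the job was handed in at about 35 s with the scraper, dish, jar and plank shelf undisturbed; the first grasp closed above the peg, so it took a second try.

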